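# Sort the spools and the chair foot from under the bench riser

## Task

Things have been left mixed up under the front edge of the bench riser. Sort them by type: the two thread spools into the deep box, the turned chair foot into the shallow tray, each left standing upright, the same way up as now. Leave the tape measure, the needles box and the chalk where they are.

Things in the scene. Friction and masses are not known exactly. Their poses are not given: they have to be found in the camera images.
- riser: Fixed wooden riser shelf, 400 mm wide (y), 246 mm high. Origin on the bench straight below the middle of its board's front edge; x points to the back, y left, z up. Two end legs 16 mm thick at y = -186 and +186 mm stand back, x = 40 to 85 mm; a back rail hangs at x = 71 to 85 mm. A small roll, a wax cake and a wood offcut, all fixed, lie on it, up to 22 mm above the board.
- riser_edge (a point): Middle of the lower front edge of the riser's board, 230 mm above the bench. The board runs 100 mm back from it, 16 mm thick. The three things to sort stand below in a row, centres within 10 mm of the edge line, over 100 mm apart, in any order, half covered. A gripper pointing straight down hits the board; tilted about 30 degrees (fingers down and away from the robot, closing sideways) it has room.
- spool_a_mid (a point): Centre of the larger thread spool, which stands upright, 60 mm high: wooden flanges 50 mm across at the bottom (10 mm thick) and top (12 mm thick); the wound part between them gives way to about 20 mm across. Grip it by the top flange (middle 24 mm above this point) or the wound part. z axis up along the spool. About 60 g.
- spool_b_mid (a point): Centre of the smaller thread spool, which stands upright, 55 mm high: wooden flanges 46 mm across at the bottom (11 mm thick) and top (10 mm thick); the wound part between them gives way to about 22 mm across. Grip it by the top flange (middle 22 mm above this point) or the wound part. z axis up along the spool. About 60 g.
- foot_mid (a point): Centre of the turned wooden chair foot, which stands on its wide flat face: 60 mm high, round, 45 mm across at the base and over the barrel (from 9 mm below this point to 16 mm above it), a groove between, rounded in at the top with a small steel glide. Its z axis points up. About 80 g.
- deep_box: Fixed open wooden box with a blank label holder on its front, 160 mm (its x) by 150 mm (its y) outside, 50 mm high, walls and floor 8 mm thick. Origin at the centre of its underside, inner floor 8 mm above it; x points away from the robot at yaw 0. The box and the shallow tray stand left and right in front of the riser, either way round.
- shallow_tray: Fixed open wooden tray, 130 mm (its x) by 170 mm (its y) outside, only 22 mm high, walls and floor 6 mm thick. Origin at the centre of its underside; the inner floor is 6 mm above it.
- tape_measure: Bystander: loose rolled tape measure, 62 x 79 x 15 mm, lying on the bench between the box and the tray. Origin under its roll.
- needles_box: Bystander: loose closed card box, 63 x 93 x 21 mm, lying on the bench to the left. Origin at the centre of its underside.
- chalk: Bystander: loose flat piece of white chalk, 40 x 45 x 9 mm, lying on the bench between the box and the tray, right of the tape measure. Origin at the centre of its underside.
Things that resemble listed ones, but are neither listed nor needed, are in the scene too. Of the things shaped like the shallow_tray, the wooden one is meant.

How it is judged:
At the end, for the whole second after the job is handed in: Both thread spools stand upright (within about 10 degrees) on the floor of the deep box, the chair foot stands upright (within about 10 degrees, wide face down) on the floor of the shallow tray, all within the walls, let go and at rest; the bystanders lie where they were, within 25 mm (x of spool_a_mid in the frame of deep_box between -0.06 and 0.06 m and y of spool_a_mid in the frame of deep_box between -0.055 and 0.055 m and z of spool_a_mid in the frame of deep_box between 0.033 and 0.044 m and angle between each of spool_a_mid, spool_b_mid, foot_mid's own z axis and vertical below 0.18 rad and linear speed of each of spool_a, spool_b, foot below 0.02 m/s and x of spool_b_mid in the frame of deep_box between -0.06 and 0.06 m and y of spool_b_mid in the frame of deep_box between -0.055 and 0.055 m and z of spool_b_mid in the frame of deep_box between 0.0305 and 0.0415 m and x of foot_mid in the frame of shallow_tray between -0.045 and 0.045 m and y of foot_mid in the frame of shallow_tray between -0.065 and 0.065 m and z of foot_mid in the frame of shallow_tray between 0.031 and 0.042 m and distance of each of tape_measure, needles_box, chalk from where it was at the start of the episode below 0.025 m); the robot touches nothing.
It fails at once if a bystander (tape measure, needles box or chalk) is moved more than 25 mm (distance of any of tape_measure, needles_box, chalk from where it was at the start of the episode above 0.025 m).
It also fails if it takes over 72 s, if anything falls off the work surface, if the arm or the gripper's body presses on something with over 40 N, if the wrist force passes 120 N, or if a joint passes its speed limit or range.

## Robot

A 6-joint arm with a two-finger parallel gripper is mounted at the origin on the work surface; the furniture and walls round the work are solid. World frame = base frame: x ahead of the robot, y to its left, z up, the work surface at z = 0. Lengths are in m, angles in rad, forces in N, time in s.
With the tool pointing down it reaches from about 0.35 to 0.925 m from the base axis. Payload 6.4 kg.
Tool frame: the origin (TCP) lies midway between the tips of the shut fingers; the grasp point (between the pads) lies arm.grip_point_offset behind it (arm.grip_point_offset is the distance from the TCP to the grasp point, in m); x points along the fingers, y is the direction in which the jaws open and shut, and the axes are right-handed (so a half turn about x gives the same grasp; the last joint's range is limited). The gripper opens to 94 mm and grips with 3 to 60 N. Pads are 16 mm wide; open, the fingers measure 119 mm over their backs; the gripper's body (75 mm by 177 mm) begins 78 mm behind the grasp point.
Start: joints at [1.085, 0.245, 1.558, -0, 1.339, -0.174], TCP at [0.199, 0.619, 0.205] pointing down, gripper open.
Joint ranges: [-3.13, 3.13], [-1.02, 2.26], [0.13, 2.54], [-0.95, 4.09], [0.21, 2.88], [-2.74, 2.74]. Speed limits (rad/s): [2.57, 2.57, 3.14, 3.14, 3.14, 3.14].

## Interface

Orientations are given as a unit quaternion [w, x, y, z].
In Python, from plant import arm gives the robot as it stands.
- The arm moves only by the tool send_rows, never from a script. Its argument "steps" is text: rows parted by semicolons, each of 5 numbers parted by spaces: the finger opening in cm, from 0 to 9.4, then the shift along the tool's x, y, z in cm, then the turn about the tool's x in degrees. A call has 1 to 8 rows; each row is the pose to reach, as a shift and turn from the pose commanded when the call began, along the tool's axes at that moment; what a row does not reach only later rows make up. A row lasts 1/10 s, in which the tool goes at most 50 mm and 8.59 degrees, less where a joint would pass 70% of its speed; a pose out of reach is approached as far as the arm can. A call with a gripper value outside its range is refused whole. The fingers move at their own pace and stop on an object; "grip_force" is the grip in N (left out, the last holds). Time passes only in rows, so rows that repeat a pose let the fingers close. It gives the time, the measured TCP pose, the force and the opening at its end, in the units of the state.
- arm.state(): the state, without advancing time (a new reading comes with each control period).
- arm.camera(name): name is "side" or "top" or "wrist"; returns the picture (400x640x3 uint8, red, green, blue); there is no depth.
- arm.camera_params(name): a dict with "camera_matrix" (3x3 intrinsics, pixels), "k1" (the pictures are not rectified: a ray, as slopes to the right and down, at radius r is drawn at 1 + k1 r^2 times it, then the intrinsics apply), "R" (3x3) and "t" (3): a world point X has camera coordinates R X + t. Camera axes: x right, y down, z forward; pixel columns grow to the right and rows downward; lengths in m; the calibration is good to about 2 mm. A picture is of the moment at which its call begins: read the wrist's pose just before it. camera_params takes no time and is no camera call; for the wrist camera it gives the pose at the moment of the call.
- arm.close_job(): hands the job in, once; it reports no verdict.
The state is a dict: "time_s": time; "q": joint angles; "joint_vel": joint speeds; "joint_torque": joint torques, N m; "eef_pos": TCP position; "ee_rot": TCP orientation; "ft_force": force on the tool from outside, world axes, zero at the start; "wrist_torque": the same for the moment, N m; "gripper_width": opening from 0.0 (shut) to 1.0 (fully open).
Only numpy, scipy, OpenCV 4.12 (cv2) and the standard library are available. Lean on these libraries where they do the work, as an engineer would, in place of code of your own. Each camera call takes 0.05 s, during which the arm holds its last target. There are 200 camera calls.

## Working session

There is one attempt and no reset: what is moved stays moved. The work goes in short steps, Python scripts to look and compute and a tool call to move; the robot and the scene stay as the last step left them, time stands still between calls to the robot, and variables do not carry over. Pictures are saved under pics/ and viewed, about 8 in all and at most 12, crops included, and the job is handed in when it is done.

Besides the shell and the picture viewer there is one more tool, called after "Call:" by a JSON object that holds its "api" and its "payload". send_rows: Moves the arm, as the interface text tells. Its arguments: {"type":"object","properties":{"steps":{"type":"string"},"grip_force":{"type":"number"}},"required":["steps"]}

```bash
ls; mkdir -p pics
python3 - <<'E'
from plant import arm
import cv2
s=arm.state(); print(s); print(arm.grip_point_offset)
for n in("side","top","wrist"):
    p=arm.camera_params(n); print(n,p)
    cv2.imwrite(f"pics/{n}0.png",arm.camera(n)[:,:,::-1])
E
```

```text
pics
{'time_s': 0.0, 'q': array([ 1.08486393e+00,  2.45811292e-01,  1.55902813e+00,  1.42958216e-05,
        1.33868323e+00, -1.74130877e-01]), 'joint_vel': array([-1.40900034e-04, -3.78449768e-05, -4.01405264e-04,  2.80216041e-04,
        1.77848572e-03, -6.24992268e-04]), 'joint_torque': array([ 1.83337461e-04, -4.15855801e+01, -3.14593542e+01,  6.84666890e-02,
        3.32208280e-02, -1.33257977e-04]), 'eef_pos': array([0.1991245 , 0.61810986, 0.20433955]), 'ee_rot': array([ 0.69830475,  0.10914963,  0.69875632, -0.11043751]), 'ft_force': array([0.3580102 , 1.1108248 , 0.56333112]), 'wrist_torque': array([-0.01482285, -0.01832657, -0.00751548]), 'gripper_width': 0.9995734341845663}
0.0188
side {'camera_matrix': array([[391.01583142,   0.        , 314.12258625],
       [  0.        , 391.01583142, 204.43990916],
       [  0.        ,   0.        ,   1.        ]]), 'k1': 0.01678319988705977, 'R': array([[ 0.86463633, -0.50193023,  0.0216809 ],
       [-0.27010292, -0.50080624, -0.82233662],
       [ 0.42361354,  0.70516605, -0.56858809]]), 't': array([-0.36835788,  0.25252372,  1.54630247])}
top {'camera_matrix': array([[493.8114191 ,   0.        , 315.88791659],
       [  0.        , 493.8114191 , 198.88017285],
       [  0.        ,   0.        ,   1.        ]]), 'k1': 0.0036560922863682834, 'R': array([[ 0.42025361, -0.90739197,  0.00516887],
       [-0.73352727, -0.34307132, -0.58671954],
       [ 0.53415789,  0.24277949, -0.80977371]]), 't': array([-0.16713011,  0.40098047,  1.72855539])}
wrist {'camera_matrix': array([[329.70965918,   0.        , 321.3840277 ],
       [  0.        , 329.70965918, 204.63249257],
       [  0.        ,   0.        ,   1.        ]]), 'k1': -0.06389135391215699, 'R': array([[ 0.30629185,  0.95193224, -0.00320946],
       [ 0.9122005 , -0.29254056,  0.28689765],
       [ 0.27216823, -0.09080209, -0.95795586]]), 't': array([-0.64840508, -0.02992956,  0.39363866])}
```

View pics/top0.png

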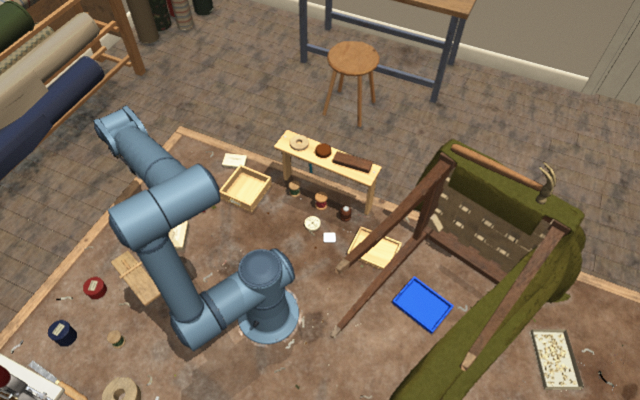

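View pics/side0.png

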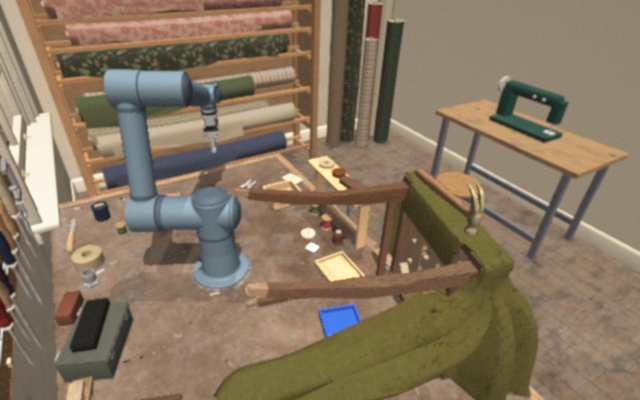

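The top view shows the riser at (330,155). Under it are a green spool (293,188), a red spool (321,201) and a dark foot (346,212). The box is at (245,188), the wooden tray at (375,247), and a blue tray (not meant) at (422,305). Upturned chair legs pass near the tray. I'll enlarge both views.

Run:
```python
import cv2,numpy as np
a=cv2.imread("pics/top0.png")[120:290,210:450]; b=cv2.imread("pics/side0.png")[150:310,230:430]
a=cv2.resize(a,None,fx=3.3,fy=3.3,interpolation=cv2.INTER_CUBIC)
cv2.imwrite("pics/c1.png",a)
b=cv2.resize(b,None,fx=3.7,fy=3.7,interpolation=cv2.INTER_CUBIC)
cv2.imwrite("pics/c2.png",b)
```

```text
(no output)
```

View pics/c1.png

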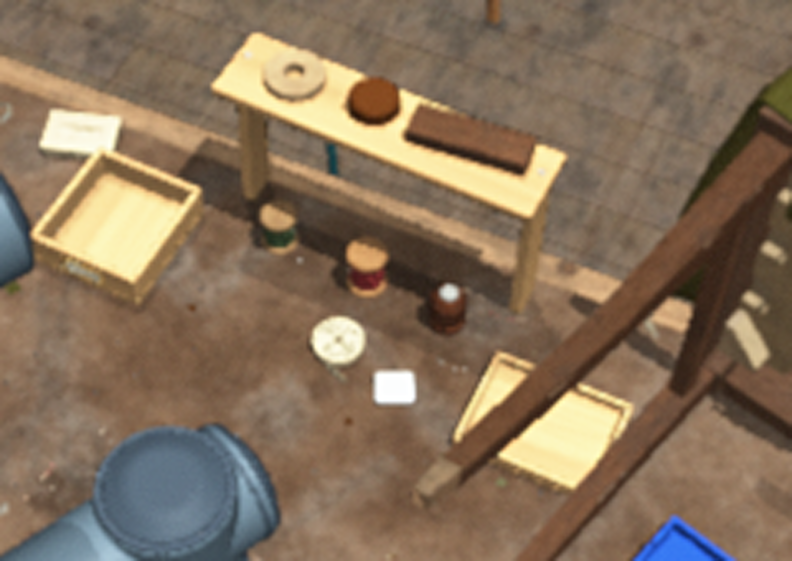

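View pics/c2.png

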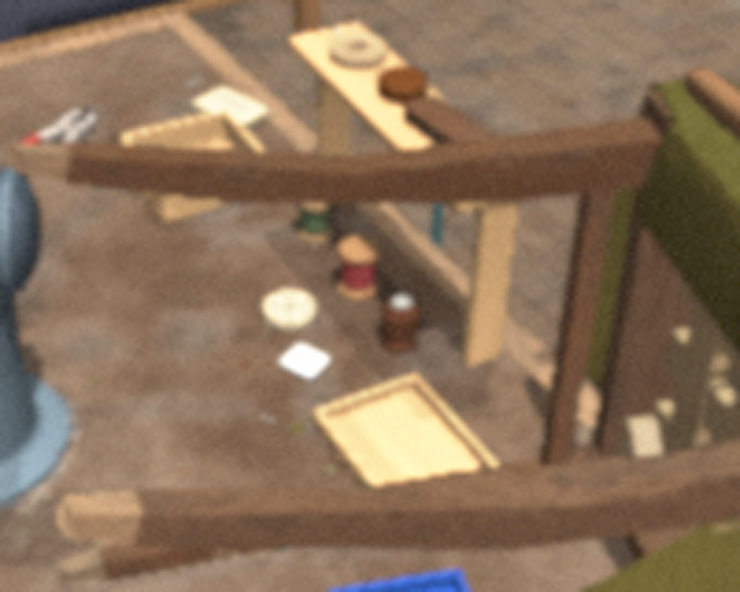

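Same layout, enlarged. In crop1, the green spool top is at (278,213), the red at (367,250) and the foot glide at (449,292). The tape is at (338,340), the chalk at (394,387), the box rim at (103,150),(202,192),(138,290),(33,235), and the tray rim at (500,352),(633,405),(572,490),(455,440). Chair legs overhang the tray, so I need their height.

```bash
cat > h.py <<'E'
from plant import arm
import numpy as np, cv2
def ray(n,uv,p=None):
    p=p or arm.camera_params(n); K=p["camera_matrix"]
    d=(np.array(uv,float)-K[:2,2])/[K[0,0],K[1,1]]; s=d.copy()
    for _ in range(8): s=d/(1+p["k1"]*(s@s))
    R=p["R"]; return -R.T@p["t"], R.T@np.array([s[0],s[1],1.])
def onz(n,uv,z,p=None):
    c,d=ray(n,uv,p); return c+d*(z-c[2])/d[2]
def tri(r1,r2):
    (c1,d1),(c2,d2)=r1,r2
    a=np.linalg.lstsq(np.c_[d1,-d2],c2-c1,rcond=None)[0]
    x,y=c1+a[0]*d1,c2+a[1]*d2; return (x+y)/2,np.linalg.norm(x-y)
def proj(n,X,p=None):
    p=p or arm.camera_params(n); q=p["R"]@np.array(X)+p["t"]; s=q[:2]/q[2]; s=s*(1+p["k1"]*(s@s)); return p["camera_matrix"][:2,:2]@s+p["camera_matrix"][:2,2]
E
python3 - <<'E'
from h import *
np.set_printoptions(precision=4,suppress=True)
A=lambda x,y:(210+x/3.3,120+y/3.3)
B=lambda x,y:(230+x/3.7,150+y/3.7)
T=lambda a,b:tri(ray("top",a),ray("side",b))
for n,a,b in [("legU tip",(341,268),(242,192)),("legL tip",(337,333),(249,289)),("legU root",A(775,150),B(645,140)),
 ("riser FL",A(213,88),B(292,42)),("riser BL",A(258,33),B(358,22)),("red",A(367,250),B(357,248)),("foot",A(449,292),B(402,300)),("tray c1",A(500,352),B(415,375)),("tray c2",A(455,440),B(315,412)),("tray c3",A(633,405),B(497,465))]: print(n,*T(a,b))
print("riser FR z.246",onz("top",A(529,213),.246),"BR",onz("top",A(565,157),.246),"FL",onz("top",A(213,86),.246),"BL",onz("top",A(258,33),.246))
print("green",onz("top",A(278,213),.055),onz("top",A(278,213),.06),"red",onz("top",A(367,250),.06),onz("top",A(367,250),.055),"foot",onz("top",A(449,292),.06))
for n,z,L in [("box",.05,[(103,150),(202,192),(138,290),(33,235)]),("tray",.022,[(500,352),(633,405),(572,490),(455,440)])]:
    P=np.array([onz("top",A(*q),z) for q in L]); print(n,P[:,:2],P.mean(0),np.linalg.norm(np.roll(P,-1,0)-P,axis=1))
print("tape",onz("top",A(338,340),.015),"chalk",onz("top",A(394,387),.009),"card",onz("top",A(80,133),.02))
E
```

```text
legU tip [ 0.0318 -0.2412  0.4831] 0.009424182236258231
legL tip [ 0.0108 -0.2574  0.1073] 0.024265548922513293
legU root [ 0.5222 -0.3883  0.4367] 0.001112186161515079
riser FL [0.5255 0.2326 0.2323] 0.004586025680086412
riser BL [0.6132 0.2184 0.2458] 0.0033983630411816112
red [0.5046 0.0268 0.0571] 0.0011886296906414397
foot [ 0.4925 -0.0864  0.0584] 0.005131746312109347
tray c1 [ 0.4621 -0.1659  0.0202] 0.0019940336793847183
tray c2 [ 0.3331 -0.1631  0.0186] 0.005393743072883437
tray c3 [ 0.4521 -0.3323  0.0316] 0.0014040086711679806
riser FR z.246 [ 0.4968 -0.1657  0.246 ] BR [ 0.5867 -0.1736  0.246 ] FL [0.5148 0.2272 0.246 ] BL [0.6108 0.2181 0.246 ]
green [0.5117 0.1494 0.055 ] [0.5083 0.1476 0.06  ] red [0.5033 0.026  0.06  ] [0.5067 0.0275 0.055 ] foot [ 0.4884 -0.0869  0.06  ]
box [[0.5114 0.3958]
 [0.5046 0.251 ]
 [0.3416 0.2504]
 [0.3588 0.4056]] [0.4291 0.3257 0.05  ] [0.1449 0.163  0.1561 0.1529]
tray [[ 0.4598 -0.1662]
 [ 0.4573 -0.3317]
 [ 0.3245 -0.3061]
 [ 0.3282 -0.1639]] [ 0.3924 -0.242   0.022 ] [0.1655 0.1352 0.1423 0.1317]
tape [0.3986 0.0154 0.015 ] chalk [ 0.3705 -0.0699  0.009 ] card [0.5439 0.4528 0.02  ]
```

View pics/wrist0.png

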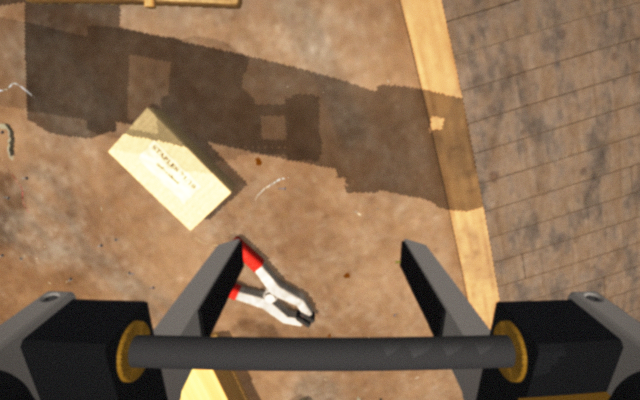

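The wrist view shows a lettered card box at (170,168), pliers at (270,290) and the deep box edge at the top left. Next I check which chair leg matches which between the views, since the lower leg's residual was large.

Run:
```python
from h import *
np.set_printoptions(precision=3,suppress=True)
for a in [(341,268),(337,333)]:
  for b in [(242,192),(249,289),(250,303)]: print(a,b,*tri(ray("top",a),ray("side",b)))
a=cv2.imread("pics/top0.png"); print("needles",onz("wrist",(170,168),.021), onz("wrist",(120,5),.05))
# side: rays at where the beam U in top lies
for X in [(.03,-.24,.48),(.52,-.388,.437)]: print(proj("top",X),proj("side",X))
print("cams",ray("top",(0,0))[0],ray("side",(0,0))[0])
# leg L along its length: guess top pts, epipolar vs side lower edge line
for a,b in [((385,283),None),((430,235),None)]:
  c,d=ray("top",a)
  for z in (0,.1,.2,.3,.4): P=c+d*(z-c[2])/d[2]; print(a,P,proj("side",P))
```

```text
(341, 268) (242, 192) [ 0.032 -0.241  0.483] 0.009424182236258231
(341, 268) (249, 289) [ 0.107 -0.212  0.13 ] 0.18245184490250466
(341, 268) (250, 303) [ 0.115 -0.214  0.081] 0.2164791537969096
(337, 333) (242, 192) [-0.064 -0.309  0.509] 0.159459026364803
(337, 333) (249, 289) [ 0.011 -0.257  0.107] 0.024265548922513293
(337, 333) (250, 303) [ 0.023 -0.251  0.037] 0.0011132394130457322
needles [0.129 0.46  0.021] [-0.03   0.493  0.05 ]
[340.905 267.265] [240.013 193.893]
[444.498 165.997] [403.9   187.779]
cams [-0.559 -0.434  1.636] [-0.268 -1.149  1.095]
(385, 283) [ 0.283 -0.33   0.   ] [325.733 297.695]
(385, 283) [ 0.232 -0.337  0.1  ] [315.089 284.525]
(385, 283) [ 0.18  -0.343  0.2  ] [303.054 269.64 ]
(385, 283) [ 0.129 -0.349  0.3  ] [289.334 252.677]
(385, 283) [ 0.077 -0.356  0.4  ] [273.541 233.163]
(430, 235) [ 0.551 -0.418  0.   ] [397.944 287.064]
(430, 235) [ 0.483 -0.419  0.1  ] [387.4   274.369]
(430, 235) [ 0.415 -0.42   0.2  ] [375.485 260.019]
(430, 235) [ 0.347 -0.421  0.3  ] [361.908 243.667]
(430, 235) [ 0.279 -0.422  0.4  ] [346.291 224.856]
```

The chair's leg passes over at z≈0.45, y≈-0.35 near the tray, so I keep left of it. The rows allow a turn about the tool's x only. I get the 30° tilt, then, from how the arm behaves at the end of its reach; I'll test this high above the riser, in free space.

Call:
{"api": "send_rows", "payload": {"steps": "9.4 -5 0 0 0;9.4 -10 0 0 0;9.4 -14 -1 3 -4;9.4 -18 -3 7 -8;9.4 -22 -5 11 -15;9.4 -25 -7.5 15 -15;9.4 -25 -10 20 -15;9.4 -25 -12 24 -15"}}

```text
time_s: 0.95
eef_pos: [0.3754, 0.4463, 0.4558]
ee_rot: [0.708, 0.018, 0.706, -0.017]
ft_force: [-0.6, 1.0, -0.6]
gripper_width: 0.999
```

```bash
cat >> h.py <<'E'
from scipy.spatial.transform import Rotation as Ro
np.set_printoptions(precision=3,suppress=True)
def rot(s): q=s["ee_rot"]; return Ro.from_quat([q[1],q[2],q[3],q[0]]).as_matrix()
def show(target=None):
    s=arm.state(); R=rot(s); print("t",round(s["time_s"],2),"pos",s["eef_pos"],"q",s["q"],"w",round(s["gripper_width"],3),"F",s["ft_force"]); print("x",R[:,0],"y",R[:,1],"z",R[:,2])
    if target is not None: print("shift cm",R.T@(np.array(target)-s["eef_pos"])*100)
    return s,R
E
python3 -c "
from h import *
show((.8,.08,.45))"
```

```text
t 0.95 pos [0.375 0.446 0.456] q [ 0.677  0.     1.38   0.     1.758 -0.845] w 0.999 F [-0.586  0.965 -0.622]
x [ 0.003  0.002 -1.   ] y [0.049 0.999 0.002] z [ 0.999 -0.049  0.003]
shift cm [  0.61  -34.505  44.205]
```

Call:
{"api": "send_rows", "payload": {"steps": "9.4 0 -3 4 0;9.4 0 -6 8 0;9.4 0 -9 12 0;9.4 0 -12 16 0;9.4 0 -15 20 0;9.4 0 -18 24 0;9.4 0 -21 28 0;9.4 0 -24 32 0"}}

```text
time_s: 1.75
eef_pos: [0.6832, 0.1901, 0.4532]
ee_rot: [0.707, 0.018, 0.707, -0.018]
ft_force: [1.0, 0.4, -0.0]
gripper_width: 1.001
```

Call:
{"api": "send_rows", "payload": {"steps": "9.4 0 -4 4 0;9.4 0 -7 8 0;9.4 0 -10 12 0;9.4 0 -11 16 0;9.4 0 -11 20 0;9.4 0 -11 25 0;9.4 0 -11 30 0;9.4 0 -11 35 0"}}

```text
time_s: 2.55
eef_pos: [0.9043, 0.0611, 0.4136]
ee_rot: [0.717, 0.019, 0.697, -0.017]
ft_force: [-0.3, 0.5, 1.5]
gripper_width: 0.996
```

```bash
python3 -c "
from h import *
show((.8,.08,.45))"
```

```text
t 2.55 pos [0.904 0.061 0.414] q [-0.058  0.989  0.129  0.004  1.995 -1.577] w 0.996 F [-0.32   0.483  1.473]
x [ 0.029  0.002 -1.   ] y [0.05  0.999 0.004] z [ 0.998 -0.05   0.029]
shift cm [ -3.935   1.374 -10.4  ]
```

The arm is at full reach and a slight tilt has started. I push further out to see whether it grows.

Call:
{"api": "send_rows", "payload": {"steps": "9.4 0 0 5 0;9.4 0 0 10 0;9.4 0 0 15 0;9.4 0 0 20 0;9.4 0 0 25 0;9.4 0 0 30 0"}}

```text
time_s: 3.15
eef_pos: [0.9392, 0.0447, 0.3615]
ee_rot: [0.73, 0.02, 0.683, -0.016]
ft_force: [0.0, -0.1, -0.5]
gripper_width: 1.001
```

Call:
{"api": "send_rows", "payload": {"steps": "9.4 -5 0 0 0;9.4 -10 0 0 0;9.4 -15 0 0 0;9.4 -20 0 0 0"}}

```text
time_s: 3.55
eef_pos: [0.8769, 0.0416, 0.5029]
ee_rot: [0.739, 0.02, 0.673, -0.015]
ft_force: [0.8, -0.4, 0.3]
gripper_width: 1.005
```

```bash
python3 -c "
from h import *
show((.8,.08,.45))"
```

```text
t 3.55 pos [0.877 0.042 0.503] q [-0.085  0.889  0.126  0.014  2.033 -1.599] w 1.005 F [ 0.789 -0.364  0.329]
x [ 0.094  0.005 -0.996] y [0.049 0.999 0.01 ] z [ 0.994 -0.05   0.093]
shift cm [ 4.56   3.4   -8.336]
```

The tilt grows (5.4°). Pushing on outwards and up.

Call:
{"api": "send_rows", "payload": {"steps": "9.4 0 0 10 0;9.4 0 0 20 0;9.4 0 0 30 0;9.4 0 0 40 0;9.4 0 0 40 0;9.4 0 0 40 0;9.4 0 0 40 0;9.4 0 0 40 0"}}

```text
time_s: 4.35
eef_pos: [0.9328, 0.022, 0.4173]
ee_rot: [0.75, 0.021, 0.661, -0.014]
ft_force: [0.6, 0.1, 0.1]
gripper_width: 1.003
```

```bash
python3 -c "
from h import *
show((.8,.08,.45))"
```

```text
t 4.35 pos [0.933 0.022 0.417] q [-0.103  0.989  0.127  0.02   1.901 -1.616] w 1.003 F [0.616 0.106 0.061]
x [ 0.126  0.006 -0.992] y [0.049 0.999 0.012] z [ 0.991 -0.05   0.126]
shift cm [ -4.888   5.175 -13.036]
```

Call:
{"api": "send_rows", "payload": {"steps": "9.4 0 0 -4 0;9.4 0 0 -8 0;9.4 0 0 -12 0;9.4 0 0 -12 0;9.4 0 0 -12 0"}}

```text
time_s: 4.85
eef_pos: [0.8105, 0.029, 0.4026]
ee_rot: [0.749, 0.021, 0.662, -0.014]
ft_force: [-0.5, 0.6, 0.6]
gripper_width: 1.0
```

```bash
python3 -c "
from h import *
show((.8,.08,.45))"
```

```text
t 4.85 pos [0.811 0.029 0.403] q [-0.11   0.487  0.904  0.02   1.627 -1.629] w 1.0 F [-0.477  0.62   0.63 ]
x [ 0.124  0.006 -0.992] y [0.049 0.999 0.012] z [ 0.991 -0.05   0.123]
shift cm [-4.806  5.097 -0.711]
```

Tilt persists after coming back in reach, so I build up the rest by pushing outwards, levelled, beyond the riser.

Call:
{"api": "send_rows", "payload": {"steps": "9.4 1 1 10 0;9.4 3 3 20 0;9.4 4 4 30 0;9.4 5 4 40 0;9.4 5 4 40 0;9.4 5 4 40 0;9.4 5 4 40 0;9.4 5 4 40 0"}}

```text
time_s: 5.65
eef_pos: [0.973, 0.0386, 0.3481]
ee_rot: [0.763, 0.022, 0.646, -0.014]
ft_force: [-1.0, -0.6, 1.3]
gripper_width: 0.999
```

Call:
{"api": "send_rows", "payload": {"steps": "9.4 1 1 10 0;9.4 2 2 20 0;9.4 4 2 30 0;9.4 5 2 40 0;9.4 5 2 40 0;9.4 5 2 40 0;9.4 5 2 40 0;9.4 5 2 40 0"}}

```text
time_s: 6.45
eef_pos: [1.0054, 0.0325, 0.2818]
ee_rot: [0.774, 0.022, 0.633, -0.013]
ft_force: [-0.2, 0.8, 0.3]
gripper_width: 1.001
```

```bash
python3 -c "
from h import *
show((.8,.08,.45))"
```

```text
t 6.45 pos [1.005 0.032 0.282] q [-0.087  1.14   0.126  0.026  1.678 -1.602] w 1.001 F [-0.18   0.756  0.279]
x [ 0.198  0.008 -0.98 ] y [0.048 0.999 0.018] z [ 0.979 -0.051  0.197]
shift cm [-20.506   4.057 -17.043]
```

Call:
{"api": "send_rows", "payload": {"steps": "9.4 -3 1 10 0;9.4 -5 2 20 0;9.4 -7 2 30 0;9.4 -10 2 40 0;9.4 -10 2 40 0;9.4 -10 2 40 0;9.4 -10 2 40 0;9.4 -10 2 40 0"}}

```text
time_s: 7.25
eef_pos: [1.005, 0.027, 0.3176]
ee_rot: [0.785, 0.023, 0.619, -0.012]
ft_force: [-0.7, 0.1, 0.7]
gripper_width: 0.997
```

Call:
{"api": "send_rows", "payload": {"steps": "9.4 -2 1 10 0;9.4 -4 2 20 0;9.4 -6 2 30 0;9.4 -8 2 40 0;9.4 -8 2 40 0;9.4 -8 2 40 0;9.4 -8 2 40 0;9.4 -8 2 40 0"}}

```text
time_s: 8.05
eef_pos: [1.0069, 0.0227, 0.3423]
ee_rot: [0.796, 0.024, 0.605, -0.012]
ft_force: [0.1, -0.7, -0.1]
gripper_width: 1.0
```

```bash
python3 -c "
from h import *
show((.8,.08,.45))"
```

```text
t 8.05 pos [1.007 0.023 0.342] q [-0.1    1.08   0.127  0.037  1.666 -1.612] w 1.0 F [ 0.107 -0.679 -0.093]
x [ 0.268  0.01  -0.963] y [0.047 0.999 0.024] z [ 0.962 -0.052  0.267]
shift cm [-15.865   5.001 -17.331]
```

Call:
{"api": "send_rows", "payload": {"steps": "9.4 -1 2 10 0;9.4 -2 4 20 0;9.4 -3 6 30 0;9.4 -4 8 40 0;9.4 -4 8 40 0;9.4 -4 8 40 0;9.4 -4 8 40 0;9.4 -4 8 40 0"}}

```text
time_s: 8.85
eef_pos: [1.0141, 0.0507, 0.3499]
ee_rot: [0.807, 0.024, 0.59, -0.011]
ft_force: [0.4, -0.2, -0.3]
gripper_width: 0.996
```

Call:
{"api": "send_rows", "payload": {"steps": "9.4 -1 2 10 0;9.4 -2 4 20 0;9.4 -3 6 30 0;9.4 -3 6 40 0;9.4 -3 6 40 0;9.4 -3 6 40 0;9.4 -3 6 40 0;9.4 -3 6 40 0"}}

```text
time_s: 9.65
eef_pos: [1.0205, 0.0637, 0.3601]
ee_rot: [0.817, 0.026, 0.575, -0.009]
ft_force: [0.5, -0.7, -0.1]
gripper_width: 1.002
```

Call:
{"api": "send_rows", "payload": {"steps": "9.4 0 2 10 0;9.4 -1 4 20 0;9.4 -2 6 30 0;9.4 -2 6 40 0;9.4 -2 6 40 0;9.4 -2 6 40 0;9.4 -2 6 40 0;9.4 -2 6 40 0"}}

```text
time_s: 10.45
eef_pos: [1.0268, 0.0743, 0.3704]
ee_rot: [0.828, 0.027, 0.56, -0.008]
ft_force: [0.9, 0.5, 0.7]
gripper_width: 0.999
```

Call:
{"api": "send_rows", "payload": {"steps": "9.4 0 2 10 0;9.4 0 4 20 0;9.4 0 6 30 0;9.4 0 6 40 0;9.4 0 6 40 0;9.4 0 6 40 0;9.4 0 6 40 0;9.4 0 6 40 0"}}

```text
time_s: 11.25
eef_pos: [1.0347, 0.0829, 0.3769]
ee_rot: [0.838, 0.028, 0.545, -0.006]
ft_force: [0.3, 0.9, 0.5]
gripper_width: 1.0
```

```bash
python3 -c "
from h import *
show((.8,.08,.45))"
```

```text
t 11.25 pos [1.035 0.083 0.377] q [-0.038  1.057  0.128  0.035  1.54  -1.553] w 1.0 F [0.333 0.87  0.524]
x [ 0.406  0.02  -0.914] y [0.041 0.998 0.04 ] z [ 0.913 -0.054  0.404]
shift cm [-16.209  -0.965 -18.458]
```

Call:
{"api": "send_rows", "payload": {"steps": "9.4 0 0 10 0;9.4 0 0 20 0;9.4 0 0 30 0;9.4 0 0 40 0;9.4 0 0 40 0;9.4 0 0 40 0;9.4 0 0 40 0;9.4 0 0 40 0"}}

```text
time_s: 12.05
eef_pos: [1.0422, 0.0547, 0.3908]
ee_rot: [0.848, 0.029, 0.53, -0.005]
ft_force: [1.2, -0.4, -0.9]
gripper_width: 1.001
```

Call:
{"api": "send_rows", "payload": {"steps": "9.4 0 0 10 0;9.4 0 0 20 0;9.4 0 0 30 0;9.4 0 0 40 0;9.4 0 0 40 0;9.4 0 0 40 0;9.4 0 0 40 0;9.4 0 0 40 0"}}

```text
time_s: 12.85
eef_pos: [1.0463, 0.0324, 0.41]
ee_rot: [0.857, 0.029, 0.514, -0.005]
ft_force: [0.1, -0.1, -0.3]
gripper_width: 0.999
```

```bash
python3 -c "
from h import *
show((.7,.06,.50))"
```

```text
t 12.85 pos [1.046 0.032 0.41 ] q [-0.095  1.031  0.128  0.067  1.496 -1.604] w 0.999 F [ 0.099 -0.114 -0.28 ]
x [ 0.472  0.022 -0.882] y [0.038 0.998 0.046] z [ 0.881 -0.055  0.47 ]
shift cm [-24.202   1.839 -26.43 ]
```

Tilt is now 28°, which is enough. I come back over the riser to a viewing place in front of it.

Call:
{"api": "send_rows", "payload": {"steps": "9.4 -4 0.3 -3 0;9.4 -8 0.6 -6 0;9.4 -12 1 -10 0;9.4 -15 1.2 -14 0;9.4 -18 1.4 -17 0;9.4 -21 1.6 -20 0;9.4 -23 1.8 -23 0;9.4 -24 1.8 -26.5 0"}}

```text
time_s: 13.65
eef_pos: [0.6981, 0.0604, 0.5026]
ee_rot: [0.859, 0.029, 0.511, -0.004]
ft_force: [0.0, -0.0, 0.8]
gripper_width: 0.998
```

Call:
{"api": "send_rows", "payload": {"steps": "9.4 -1 -1 -4 0;9.4 -2 -2 -8 0;9.4 -3 -3 -12 0;9.4 -4 -4 -16 0;9.4 -4.5 -4.5 -21 0;9.4 -4.5 -4.5 -26 0;9.4 -4.5 -5 -30 0;9.4 -4.5 -5 -34 0"}}

```text
time_s: 14.45
eef_pos: [0.3762, 0.0279, 0.3745]
ee_rot: [0.857, 0.029, 0.514, -0.005]
ft_force: [-0.8, 0.0, 0.1]
gripper_width: 1.001
```

Run:
```python
from h import *
s,R=show((.4,.03,.3))
p=arm.camera_params("wrist"); im=arm.camera("wrist")
import pickle; pickle.dump(p,open("w1.pkl","wb"))
C=-p["R"].T@p["t"]; print("cam",C,"rel tool",R.T@(C-s["eef_pos"]))
cv2.imwrite("pics/w1.png",im[:,:,::-1])
```

```text
t 14.45 pos [0.376 0.028 0.375] q [-0.389 -0.963  2.228  0.203  1.427 -1.893] w 1.001 F [-0.758  0.021  0.076]
x [ 0.472  0.022 -0.881] y [0.038 0.998 0.045] z [ 0.881 -0.055  0.47 ]
shift cm [ 7.695 -0.038 -1.421]
cam [0.217 0.029 0.493] rel tool [-0.179  0.    -0.085]
```

View pics/w1.png

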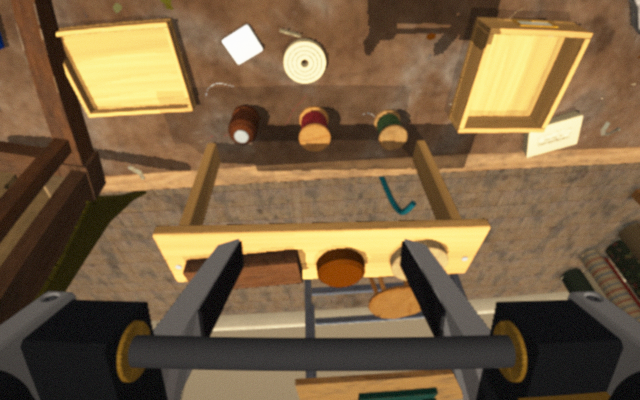

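The wrist view, with image down pointing away from the robot, shows: foot glide (241,136), red spool top (315,135), green spool top (392,134), tray (125,67), box (522,75), tape (304,62), chalk (242,44) and riser board (320,245). The labelled box at (555,135) also stays where it is. I measure the tops by mask.

Run:
```python
from h import *
import pickle
p=pickle.load(open("w1.pkl","rb")); im=cv2.imread("pics/w1.png"); hsv=cv2.cvtColor(im,cv2.COLOR_BGR2HSV)
A=lambda x,y:(210+x/3.3,120+y/3.3)
for n,c,t in [("red",(315,135),A(367,247)),("green",(392,134),A(278,214))]:
    x,y=c; print(n,hsv[y,x],hsv[y-18,x])
    m=np.zeros(im.shape[:2],np.uint8); r=hsv[y-22:y+22,x-26:x+26]
    k=(r[...,0]>8)&(r[...,0]<22)&(r[...,1]>90)&(r[...,2]>150); m[y-22:y+22,x-26:x+26]=k
    cs=cv2.findContours(m,0,2)[0]; C=max(cs,key=cv2.contourArea); e=cv2.fitEllipse(C); print(e,cv2.boundingRect(C))
    for z in (.055,.06):
        P=onz("wrist",e[0],z,p); bx=cv2.boundingRect(C); l=onz("wrist",(bx[0],e[0][1]),z,p); rr=onz("wrist",(bx[0]+bx[2],e[0][1]),z,p)
        print(z,"wrist",P,"width",np.linalg.norm(l-rr),"top",onz("top",t,z))
    print("tri",*tri(ray("wrist",e[0],p),ray("top",t)))
x,y=241,136; r=hsv[y-14:y+14,x-14:x+14]; k=((r[...,1]<60)&(r[...,2]>130)); yy,xx=np.nonzero(k); print("glide",xx.mean()+x-14,yy.mean()+y-14,k.sum())
print("foot",onz("wrist",(xx.mean()+x-14,yy.mean()+y-14),.06,p))
W=lambda u,v,z:onz("wrist",(u,v),z,p)
for n,z,L in [("tray",.022,[(190,111),(80,118),(58,31),(172,18)]),("box",.05,[(546,132),(453,129),(478,19),(592,37)]),("riser front top edge",.246,[(154,233),(489,222)])]:
    P=np.array([W(*q,z) for q in L]); print(n,P[:,:2].tolist(),P.mean(0))
print("tape",W(304,62,.015),"chalk",W(242,44,.009),"card",W(555,135,.021))
v=np.hstack([cv2.resize(im[95:165,200:430],None,fx=3.4,fy=3.4,interpolation=3)]); cv2.imwrite("pics/c3.png",v)
```

```text
red [ 17 157 235] [  0 173 100]
((314.273681640625, 136.205322265625), (24.513816833496094, 31.133012771606445), 92.42253875732422) (299, 124, 32, 21)
0.055 wrist [0.501 0.026 0.055] width 0.04977419574182202 top [0.511 0.029 0.055]
0.06 wrist [0.498 0.026 0.06 ] width 0.04920586409901164 top [0.507 0.028 0.06 ]
tri [0.499 0.026 0.066] 0.0075715185929865515
green [ 16 149 204] [ 46 110  58]
((393.19622802734375, 134.87503051757812), (16.90155792236328, 28.582134246826172), 85.74531555175781) (379, 126, 28, 16)
0.055 wrist [0.507 0.15  0.055] width 0.044808285694360316 top [0.51  0.149 0.055]
0.06 wrist [0.503 0.149 0.06 ] width 0.04429665579777126 top [0.507 0.147 0.06 ]
tri [0.518 0.154 0.04 ] 0.003173964536874603
glide 240.86754966887418 136.16556291390728 151
foot [ 0.49  -0.086  0.06 ]
tray [[0.46267002310842803, -0.16537799901085964], [0.4595087500900477, -0.34519712992862794], [0.32930792602322567, -0.308191985772048], [0.3287049830679635, -0.14901708549485512]] [ 0.395 -0.242  0.022]
box [[0.5174428464335478, 0.4098914555303168], [0.5043684376694091, 0.24709913322515992], [0.34140406428043557, 0.2423878335369798], [0.36430338516517324, 0.4129613566061977]] [0.432 0.328 0.05 ]
riser front top edge [[0.4923142439178736, -0.16155502615856246], [0.5068119154208542, 0.22556967449065654]] [0.5   0.032 0.246]
tape [0.401 0.018 0.015] chalk [ 0.372 -0.067  0.009] card [0.544 0.455 0.021]
```

View pics/c3.png

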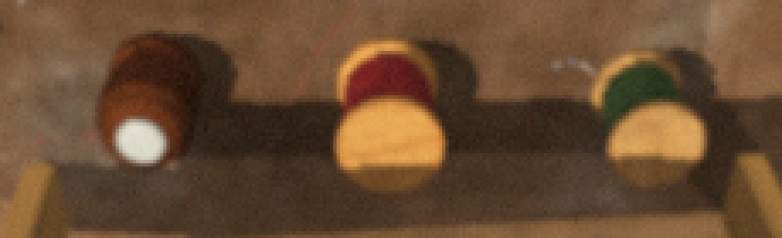

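All the cues agree: red has a 50 mm flange (spool_a) at (.500,.026), green a 46 mm flange (spool_b) at (.510,.150), and the foot is at (.490,-.086). I go to the green pre-grasp.

```bash
python3 -c "
from h import *
show((.453,.147,.156))"
```

```text
t 14.5 pos [0.373 0.029 0.372] q [-0.391 -0.977  2.238  0.202  1.432 -1.894] w 1.004 F [-0.501  1.354 -2.25 ]
x [ 0.471  0.021 -0.882] y [0.038 0.998 0.045] z [ 0.881 -0.055  0.469]
shift cm [23.055 11.154 -3.673]
```

Call:
{"api": "send_rows", "payload": {"steps": "9.4 4 2 -0.5 0;9.4 8 4 -1 0;9.4 12 6 -2 0;9.4 16 8 -2.5 0;9.4 20 10 -3 0;9.4 23 11 -3.7 0;9.4 23 11 -3.7 0"}}

```text
time_s: 15.2
eef_pos: [0.4549, 0.1457, 0.1549]
ee_rot: [0.855, 0.028, 0.518, -0.004]
ft_force: [-1.1, -0.4, -0.3]
gripper_width: 1.003
```

Run:
```python
from h import *
s,R=show((.519,.150,.033))
p=arm.camera_params("wrist"); im=arm.camera("wrist"); im=np.ascontiguousarray(im[:,:,::-1])
print([proj("wrist",q,p) for q in [(.51,.15,.055),(.5,.026,.06),s["eef_pos"]]])
cv2.imwrite("pics/w2.png",im)
```

```text
t 15.2 pos [0.455 0.146 0.155] q [ 0.081 -0.442  2.349 -0.021  0.754 -1.431] w 1.003 F [-1.149 -0.414 -0.324]
x [ 0.462  0.023 -0.886] y [0.036 0.998 0.044] z [ 0.886 -0.053  0.461]
shift cm [13.776  0.12   0.046]
[array([323.636, 203.915]), array([186.626, 207.415]), array([321.555, 254.221])]
```

View pics/w2.png

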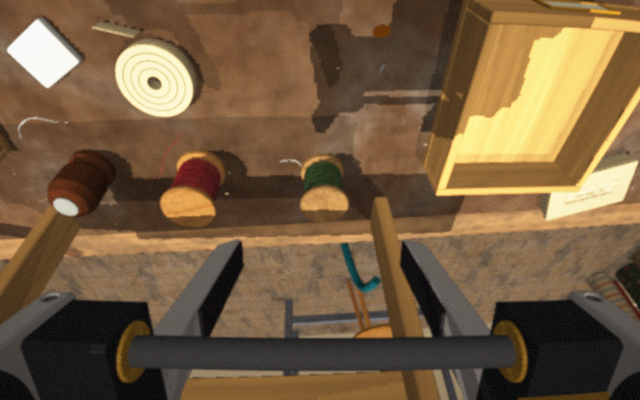

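The close view shows the green flange centre at (324,200), against (324,204) predicted. So x is about .506 and the lateral position is right. The riser leg is 30 mm further back. I narrow the jaws, advance, and grip.

Call:
{"api": "send_rows", "payload": {"steps": "7.2 4 0.1 0 0;7.2 7 0.1 -0.1 0;7.2 10 0.1 -0.2 0;7.2 12 0.1 -0.3 0;7.2 13.5 0.1 -0.3 0;7.2 13.5 0.1 -0.3 0", "grip_force": 15}}

```text
time_s: 15.85
eef_pos: [0.5202, 0.1479, 0.0411]
ee_rot: [0.858, 0.03, 0.513, -0.005]
ft_force: [-0.3, 0.7, 0.7]
gripper_width: 0.768
```

Call:
{"api": "send_rows", "payload": {"steps": "4 0 0 0 0;3 0 0 0 0;3 0 0 0 0;3 0 0 0 0;3 0 0 0 0;3 0 0 0 0;3 0 0 0 0"}}

```text
time_s: 16.55
eef_pos: [0.5199, 0.149, 0.0412]
ee_rot: [0.858, 0.029, 0.513, -0.004]
ft_force: [-2.9, 1.1, 6.1]
gripper_width: 0.458
```

```bash
python3 -c "
from h import *
show((.453,.15,.17))"
```

```text
t 16.55 pos [0.52  0.149 0.041] q [ 0.077 -0.018  2.259 -0.035  0.406 -1.416] w 0.458 F [-2.908  1.08   6.086]
x [ 0.474  0.022 -0.88 ] y [0.038 0.998 0.046] z [ 0.88  -0.055  0.472]
shift cm [-14.503   0.44    0.19 ]
```

The opening reads 43 mm: the grip is a bit high and too far back. I reopen, shift 8 mm forward and regrip.

Call:
{"api": "send_rows", "payload": {"steps": "7.2 0 0 0 0;7.2 0 0 0 0;7.2 0.4 0 -0.8 0;7.2 0.4 0 -0.8 0;4 0.4 0 -0.8 0;3 0.4 0 -0.8 0;3 0.4 0 -0.8 0;3 0.4 0 -0.8 0"}}

```text
time_s: 17.35
eef_pos: [0.5139, 0.1493, 0.0328]
ee_rot: [0.857, 0.029, 0.514, -0.005]
ft_force: [1.1, -0.9, 0.2]
gripper_width: 0.46
```

Call:
{"api": "send_rows", "payload": {"steps": "3 0 0 0 0;3 0 0 0 0"}}

```text
time_s: 17.55
eef_pos: [0.5138, 0.1493, 0.0328]
ee_rot: [0.857, 0.029, 0.514, -0.005]
ft_force: [0.1, -0.2, 0.2]
gripper_width: 0.446
```

Run:
```python
from h import *
show((.453,.15,.17))
im=arm.camera("wrist")[:,:,::-1]; cv2.imwrite("pics/w3.png",im[150:360,180:460].repeat(2,0).repeat(2,1))
```

```text
t 17.55 pos [0.514 0.149 0.033] q [ 0.079 -0.01   2.272 -0.04   0.388 -1.409] w 0.446 F [ 0.088 -0.215  0.157]
x [ 0.472  0.022 -0.881] y [0.038 0.998 0.046] z [ 0.881 -0.055  0.47 ]
shift cm [-14.961   0.463   1.09 ]
```

View pics/w3.png

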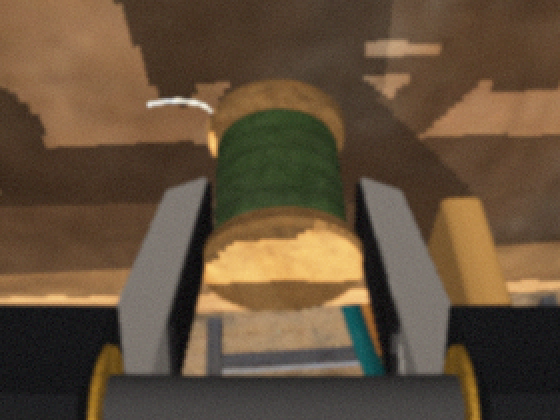

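Grip is centred on the top flange. I lift out along the tool axis, then go sideways to the box.

Call:
{"api": "send_rows", "payload": {"steps": "3 -3 0 0 0;3 -7 0 0 0;3 -11 0 0 0;3 -14 0 0 0;3 -14 4 0 0;3 -14 9 0.3 0;3 -13 14 0.6 0;3 -12 18 1 0"}}

```text
time_s: 18.4
eef_pos: [0.4727, 0.3286, 0.1519]
ee_rot: [0.858, 0.029, 0.513, -0.004]
ft_force: [1.8, -0.7, -0.5]
gripper_width: 0.451
```

Run:
```python
from h import *
show((.475,.327,.044))
p=arm.camera_params("wrist"); im=np.ascontiguousarray(arm.camera("wrist")[:,:,::-1]); cv2.imwrite("pics/w4.png",im)
import pickle; pickle.dump(p,open("w4.pkl","wb"))
```

```text
t 18.4 pos [0.473 0.329 0.152] q [ 0.515 -0.089  2.081 -0.325  0.728 -0.81 ] w 0.451 F [ 1.788 -0.675 -0.459]
x [ 0.473  0.024 -0.881] y [0.037 0.998 0.047] z [ 0.88  -0.054  0.471]
shift cm [ 9.606 -0.649 -4.869]
```

View pics/w4.png

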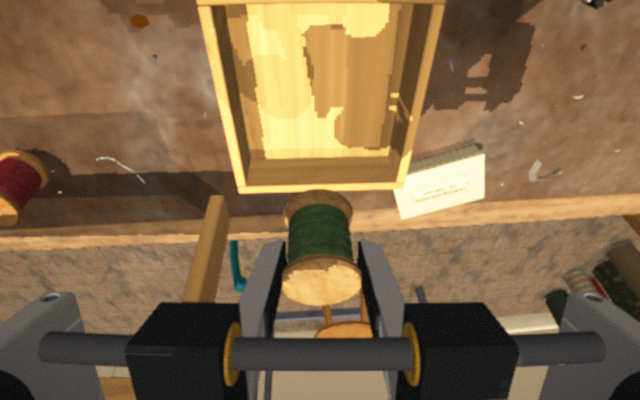

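The held spool is upright. The box's far rim corners are at (238,193) and (402,187), its near ones at about (203,4) and (443,0). I check the box centre from these.

Run:
```python
from h import *
import pickle
p=pickle.load(open("w4.pkl","rb"))
a=onz("wrist",(238,193),.05,p);b=onz("wrist",(402,187),.05,p);c=onz("wrist",(203,5),.05,p);d=onz("wrist",(443,1),.05,p)
print(a,b,c,d); u=(b-a)/np.linalg.norm(b-a); n=np.array([u[1],-u[0],0]); print("len",np.linalg.norm(b-a),"yaw deg",np.degrees(np.arctan2(n[1],n[0])),"centre",(a+b)/2-.08*n)
print("held spool base?",proj("wrist",(.465,.327,.125),p))
s=arm.state();R=rot(s); d=R.T@np.array([.0,0,-.1]); print(d)
```

```text
[0.512 0.256 0.05 ] [0.516 0.405 0.05 ] [0.36  0.267 0.05 ] [0.365 0.411 0.05 ]
len 0.14859393509105892 yaw deg -1.5964356948479068 centre [0.434 0.333 0.05 ]
held spool base? [316.8   212.982]
[ 0.088 -0.005 -0.047]
```

Call:
{"api": "send_rows", "payload": {"steps": "3 2.5 0 -1.1 0;3 5 0 -2.3 0;3 7 -0.1 -3.4 0;3 8.5 -0.2 -4.1 0;3 9.3 -0.2 -4.5 0;3 9.7 -0.2 -4.7 0;3 9.7 -0.2 -4.7 0"}}

```text
time_s: 19.15
eef_pos: [0.4771, 0.3285, 0.0436]
ee_rot: [0.857, 0.029, 0.514, -0.005]
ft_force: [0.5, 0.1, 0.4]
gripper_width: 0.45
```

Run:
```python
from h import *
show((.477,.332,.042))
```

```text
t 19.15 pos [0.477 0.329 0.044] q [ 0.511  0.116  2.112 -0.447  0.51  -0.662] w 0.45 F [0.536 0.099 0.447]
x [ 0.471  0.022 -0.882] y [0.038 0.998 0.046] z [ 0.881 -0.055  0.47 ]
shift cm [ 0.146  0.34  -0.099]
```

Call:
{"api": "send_rows", "payload": {"steps": "3 0.2 0.1 -0.1 0;3 0.2 0.1 -0.1 0;5.4 0.2 0.1 -0.1 0;6.2 0.2 0.1 -0.1 0;6.2 0.2 0.1 -0.1 0;6.2 -1.5 0.1 -0.1 0;6.2 -5 0.1 -0.1 0;7.2 -10 0 0 0"}}

```text
time_s: 19.95
eef_pos: [0.4284, 0.3253, 0.1305]
ee_rot: [0.856, 0.029, 0.516, -0.006]
ft_force: [0.9, 1.3, 0.6]
gripper_width: 0.708
```

Run:
```python
from h import *
s,R=show((.446,.026,.162))
p=arm.camera_params("wrist"); im=np.ascontiguousarray(arm.camera("wrist")[:,:,::-1]); cv2.imwrite("pics/w5.png",im)
```

```text
t 19.95 pos [0.428 0.325 0.131] q [ 0.561 -0.141  2.17  -0.362  0.714 -0.733] w 0.708 F [0.913 1.264 0.639]
x [ 0.468  0.02  -0.884] y [0.039 0.998 0.043] z [ 0.883 -0.055  0.466]
shift cm [ -2.544 -29.67    4.663]
```

View pics/w5.png

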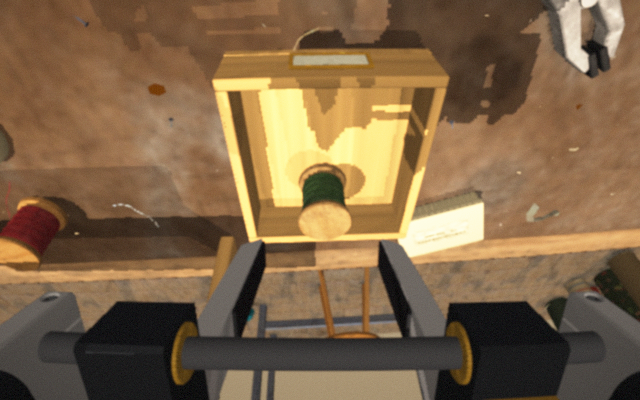

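The green spool stands upright in the box at (325,205), let go. That makes 11 pictures viewed, so from here I check by numbers. On to the red spool.

Call:
{"api": "send_rows", "payload": {"steps": "7.4 -3 0 2 0;7.4 -3 -4 4 0;7.4 -3 -9 4.5 0;7.4 -3 -14 4.5 0;7.4 -3 -19 4.5 0;7.4 -3 -24 4.5 0;7.4 -3 -28 4.5 0;7.4 -3 -29.7 4.5 0"}}

```text
time_s: 20.8
eef_pos: [0.4439, 0.0235, 0.1662]
ee_rot: [0.858, 0.03, 0.513, -0.007]
ft_force: [0.8, 0.8, 0.2]
gripper_width: 0.789
```

```bash
cat > meas.py <<'E'
from h import *
# flange (light wood, below the coloured wind in the image) under the wrist camera
def spool(guess,ztop,rad,name):
    p=arm.camera_params("wrist"); im=np.ascontiguousarray(arm.camera("wrist")[:,:,::-1]); cv2.imwrite(f"pics/{name}.png",im)
    hsv=cv2.cvtColor(im,cv2.COLOR_BGR2HSV); u,v=proj("wrist",guess+(ztop,),p).astype(int)
    m=np.zeros(im.shape[:2],np.uint8); w=40; sl=(slice(max(v-w,0),v+w),slice(max(u-w,0),u+w)); h=hsv[sl]
    m[sl]=((h[...,0]>8)&(h[...,0]<24)&(h[...,1]>110)&(h[...,2]>140))
    m=cv2.morphologyEx(m,cv2.MORPH_OPEN,np.ones((3,3)))
    for C in sorted(cv2.findContours(m,0,2)[0],key=cv2.contourArea)[::-1][:3]:
        b=cv2.boundingRect(C); mid=b[0]+b[2]/2
        print("pred",u,v,"bbox",b,"near edge->",onz("wrist",(mid,b[1]),ztop,p),"mid",onz("wrist",(mid,b[1]+b[3]/2),ztop,p),"W",np.linalg.norm(onz("wrist",(b[0],v),ztop,p)-onz("wrist",(b[0]+b[2],v),ztop,p)))
E
python3 - <<'E'
from meas import *
spool((.498,.028),.06,.025,"w6")
show((.507,.028,.0375))
E
```

```text
pred 323 196 bbox (296, 179, 52, 30) near edge-> [0.476 0.027 0.06 ] mid [0.494 0.026 0.06 ] W 0.0488002713023146
pred 323 196 bbox (283, 226, 80, 10) near edge-> [0.539 0.026 0.06 ] mid [0.547 0.025 0.06 ] W 0.07514688106357846
pred 323 196 bbox (297, 156, 8, 15) near edge-> [0.449 0.011 0.06 ] mid [0.457 0.01  0.06 ] W 0.00745371375523189
t 20.85 pos [0.444 0.023 0.166] q [-0.313 -0.623  2.438  0.214  0.871 -1.929] w 0.786 F [-1.246  0.384  0.081]
x [ 0.473  0.018 -0.881] y [0.044 0.998 0.044] z [ 0.88  -0.059  0.471]
shift cm [14.327  0.232 -0.562]
```

Call:
{"api": "send_rows", "payload": {"steps": "7.4 4 0.1 -0.2 0;7.4 8 0.1 -0.3 0;7.4 11 0.2 -0.5 0;7.4 13 0.2 -0.5 0;7.4 14.3 0.2 -0.6 0;7.4 14.3 0.2 -0.6 0;7.4 14.3 0.2 -0.6 0"}}

```text
time_s: 21.55
eef_pos: [0.5062, 0.0327, 0.0372]
ee_rot: [0.857, 0.029, 0.514, -0.004]
ft_force: [0.6, 0.1, -0.1]
gripper_width: 0.789
```

Run:
```python
from h import *
show((.507,.0275,.0375))
```

```text
t 21.55 pos [0.506 0.033 0.037] q [-0.234 -0.108  2.353  0.314  0.441 -2.01 ] w 0.789 F [ 0.573  0.124 -0.113]
x [ 0.471  0.023 -0.882] y [0.037 0.998 0.046] z [ 0.881 -0.055  0.47 ]
shift cm [-0.003 -0.52   0.112]
```

Near-perfect, apart from a 5 mm sideways error. I correct it, grip, then lift.

Call:
{"api": "send_rows", "payload": {"steps": "7.4 0 -0.5 0.1 0;7.4 0 -0.5 0.1 0;4 0 -0.5 0.1 0;3 0 -0.5 0.1 0;3 0 -0.5 0.1 0;3 0 -0.5 0.1 0;3 0 -0.5 0.1 0;3 0 -0.5 0.1 0", "grip_force": 15}}

```text
time_s: 22.35
eef_pos: [0.507, 0.0272, 0.0374]
ee_rot: [0.857, 0.029, 0.514, -0.005]
ft_force: [-0.0, 0.9, 1.5]
gripper_width: 0.495
```

Call:
{"api": "send_rows", "payload": {"steps": "3 0 0 0 0;3 -3 0 0 0;3 -7 0 0 0;3 -11 0 0 0;3 -14 0 0 0;3 -14 0 0 0"}}

```text
time_s: 22.95
eef_pos: [0.4425, 0.0232, 0.1656]
ee_rot: [0.86, 0.028, 0.51, -0.006]
ft_force: [0.5, -1.2, -0.3]
gripper_width: 0.498
```

Run:
```python
from h import *
show((.411,.333,.150))
```

```text
t 22.95 pos [0.443 0.023 0.166] q [-0.315 -0.636  2.448  0.221  0.867 -1.941] w 0.498 F [ 0.461 -1.247 -0.283]
x [ 0.48   0.019 -0.877] y [0.038 0.998 0.043] z [ 0.876 -0.054  0.479]
shift cm [ 0.445 30.738 -5.184]
```

Call:
{"api": "send_rows", "payload": {"steps": "3 0 4.5 0 0;3 0 9 -1 0;3 0 13 -2 0;3 0 17 -3 0;3 0 21 -4 0;3 0.2 25 -5 0;3 0.4 29 -5.2 0;3 0.4 30.7 -5.2 0"}}

```text
time_s: 23.75
eef_pos: [0.4072, 0.3363, 0.1438]
ee_rot: [0.856, 0.028, 0.516, -0.003]
ft_force: [0.1, -0.3, -0.2]
gripper_width: 0.497
```

Call:
{"api": "send_rows", "payload": {"steps": "3 0 0 0 0;3 0 0 0 0"}}

```text
time_s: 23.95
eef_pos: [0.4079, 0.3331, 0.1447]
ee_rot: [0.857, 0.028, 0.515, -0.005]
ft_force: [0.5, -0.0, 0.5]
gripper_width: 0.494
```

Run:
```python
from h import *
show((.411,.333,.048))
```

```text
t 23.95 pos [0.408 0.333 0.145] q [ 0.603 -0.187  2.181 -0.37   0.759 -0.699] w 0.494 F [ 0.461 -0.024  0.53 ]
x [ 0.469  0.021 -0.883] y [0.037 0.998 0.043] z [ 0.882 -0.053  0.467]
shift cm [ 8.682 -0.415 -4.247]
```

Call:
{"api": "send_rows", "payload": {"steps": "3 2.5 -0.1 -1.2 0;3 5 -0.2 -2.4 0;3 7 -0.3 -3.4 0;3 8.2 -0.4 -4 0;3 8.7 -0.4 -4.3 0;3 8.7 -0.4 -4.3 0"}}

```text
time_s: 24.55
eef_pos: [0.4116, 0.3331, 0.0492]
ee_rot: [0.857, 0.029, 0.514, -0.005]
ft_force: [-0.2, -0.4, 0.3]
gripper_width: 0.5
```

Run:
```python
from h import *
show((.411,.333,.046))
```

```text
t 24.55 pos [0.412 0.333 0.049] q [ 0.599  0.007  2.214 -0.495  0.549 -0.545] w 0.5 F [-0.179 -0.394  0.343]
x [ 0.471  0.021 -0.882] y [0.039 0.998 0.045] z [ 0.881 -0.056  0.469]
shift cm [ 0.251 -0.027 -0.204]
```

Call:
{"api": "send_rows", "payload": {"steps": "3 0.3 0 -0.2 0;3 0.3 0 -0.2 0;5.4 0.3 0 -0.2 0;6.6 0.3 0 -0.2 0;6.6 0.3 0 -0.2 0;6.6 -1.5 0 -0.2 0;6.6 -5 0 -0.2 0;7.2 -10 0 0 0"}}

```text
time_s: 25.35
eef_pos: [0.363, 0.3304, 0.1366]
ee_rot: [0.856, 0.028, 0.516, -0.006]
ft_force: [0.7, 1.1, 0.4]
gripper_width: 0.75
```

Call:
{"api": "send_rows", "payload": {"steps": "7.4 -3 0 1 0;7.4 -4 -3 3 0;7.4 -4 -8 5 0;7.4 -4 -13 5 0;7.4 -4 -18 5 0;7.4 -4 -18 5 0"}}

```text
time_s: 25.95
eef_pos: [0.3839, 0.1425, 0.189]
ee_rot: [0.858, 0.032, 0.512, -0.01]
ft_force: [-0.1, 0.6, -0.8]
gripper_width: 0.79
```

Run:
```python
from h import *
show((.436,-.088,.165))
im=np.ascontiguousarray(arm.camera("top")[:,:,::-1]); cv2.imwrite("pics/top2.png",im)
```

```text
t 25.95 pos [0.384 0.143 0.189] q [ 0.099 -0.77   2.471 -0.038  0.946 -1.396] w 0.79 F [-0.098  0.581 -0.782]
x [ 0.476  0.016 -0.88 ] y [0.05  0.998 0.045] z [ 0.878 -0.065  0.474]
shift cm [  4.215 -22.85    4.942]
```

Call:
{"api": "send_rows", "payload": {"steps": "7.4 0.5 -4.5 0.5 0;7.4 1 -9 1 0;7.4 2 -13 2 0;7.4 3 -17 3 0;7.4 4 -20 4 0;7.4 5 -22.5 4.2 0;7.4 5.4 -22.9 4.2 0;7.4 5.4 -22.9 4.2 0"}}

```text
time_s: 26.8
eef_pos: [0.4365, -0.0801, 0.1489]
ee_rot: [0.857, 0.03, 0.515, -0.004]
ft_force: [-0.7, 0.5, -0.4]
gripper_width: 0.787
```

Run:
```python
from h import *
s,R=show((.499,-.0855,.0235))
p=arm.camera_params("wrist"); im=np.ascontiguousarray(arm.camera("wrist")[:,:,::-1]); cv2.imwrite("pics/w7.png",im)
hsv=cv2.cvtColor(im,cv2.COLOR_BGR2HSV); u,v=proj("wrist",(.49,-.086,.06),p).astype(int)
sl=(slice(v-30,v+30),slice(u-30,u+30)); m=np.zeros(im.shape[:2],np.uint8); h=hsv[sl]; m[sl]=(h[...,1]<60)&(h[...,2]>110)
for C in sorted(cv2.findContours(m,0,2)[0],key=cv2.contourArea)[::-1][:2]:
    M=cv2.moments(C); 
    if M["m00"]: c=(M["m10"]/M["m00"],M["m01"]/M["m00"]); print("pred",u,v,"glide",c,M["m00"],onz("wrist",c,.06,p))
```

```text
t 26.8 pos [ 0.436 -0.08   0.149] q [-0.641 -0.573  2.442  0.387  0.922 -2.343] w 0.787 F [-0.741  0.476 -0.446]
x [ 0.469  0.025 -0.883] y [0.037 0.998 0.048] z [ 0.882 -0.055  0.467]
shift cm [13.99  -0.904 -0.317]
pred 312 210 glide (313.2981333333333, 210.5573333333333) 312.5 [ 0.49  -0.085  0.06 ]
```

Foot confirmed at (.490,-.085). Advancing.

Call:
{"api": "send_rows", "payload": {"steps": "7.4 4 -0.4 -0.1 0;7.4 8 -0.8 -0.2 0;7.4 11 -0.9 -0.3 0;7.4 13 -0.9 -0.3 0;7.4 14 -0.9 -0.3 0;7.4 14 -0.9 -0.3 0"}}

```text
time_s: 27.45
eef_pos: [0.4994, -0.0846, 0.0239]
ee_rot: [0.857, 0.029, 0.515, -0.003]
ft_force: [-0.2, -0.4, -0.6]
gripper_width: 0.786
```

Run:
```python
from h import *
show((.499,-.0850,.0235))
```

```text
t 27.45 pos [ 0.499 -0.085  0.024] q [-0.546 -0.061  2.343  0.57   0.515 -2.522] w 0.786 F [-0.191 -0.433 -0.647]
x [ 0.47   0.025 -0.882] y [0.035 0.998 0.047] z [ 0.882 -0.053  0.468]
shift cm [ 0.011 -0.048 -0.052]
```

Pose good, but joint 6 is at -2.52 (limit -2.74), and the tray lies further right. Before gripping I fit a small kinematic model from the logged poses, to see whether the tray is reachable with this orientation.

```bash
cat > kin.py <<'E'
from h import *
from scipy.optimize import least_squares
D=[([.677,0,1.38,0,1.758,-.845],[.375,.446,.456]),([-.058,.989,.129,.004,1.995,-1.577],[.904,.061,.414]),([-.11,.487,.904,.02,1.627,-1.629],[.811,.029,.403]),
([-.095,1.031,.128,.067,1.496,-1.604],[1.046,.032,.41]),([.077,-.018,2.259,-.035,.406,-1.416],[.52,.149,.041]),([.511,.116,2.112,-.447,.51,-.662],[.477,.329,.044]),
([-.234,-.108,2.353,.314,.441,-2.01],[.506,.033,.037]),([.599,.007,2.214,-.495,.549,-.545],[.412,.333,.049]),([-.546,-.061,2.343,.57,.515,-2.522],[.499,-.085,.024]),([-.641,-.573,2.442,.387,.922,-2.343],[.436,-.08,.149])]
def fk(q,k):
    h,L1,L2,Lt,d,e,c=k; R1=Ro.from_euler("z",q[0]); ry=lambda a:Ro.from_euler("y",a); rz=lambda a:Ro.from_euler("z",a)
    E=R1*ry(q[1]); F=R1*ry(q[1]+q[2]); W=F*rz(SG*q[3])*ry(q[4])*rz(q[5]+c) if SG else None
    p=R1.apply([0,d,0])+[0,0,h]+E.apply([0,0,L1])+F.apply([e,0,L2])+W.apply([0,0,Lt]); el=R1.apply([0,d,0])+[0,0,h]+E.apply([0,0,L1])
    M=W.as_matrix(); return p,M,el,p-M[:,2]*Lt
best=None
for SG in (1,-1):
    r=least_squares(lambda k:np.concatenate([fk(q,k)[0]-x for q,x in D]),[.35,.4,.35,.25,.11,0,0])
    if best is None or r.cost<best[0].cost: best=(r,SG)
r,SG=best; K=r.x
E
python3 - <<'E'
from kin import *
print(SG,K,np.sqrt(2*r.cost/len(D)))
s=arm.state(); Rt=rot(s); q0=s["q"]; p,M,el,w=fk(q0,K); print(p,s["eef_pos"],M[:,2],Rt[:,0],"elbow",el,"wrist",w)
# fixed relation model->tool
A=M.T@Rt
for tgt in [(.429,-.198,.03),(.429,-.198,.13),(.44,-.185,.03),(.449,-.185,.03),(.46,-.15,.15)]:
    f=lambda q:np.r_[(fk(q,K)[0]-tgt)*5,(fk(q,K)[1]@A-Rt).ravel()]
    o=least_squares(f,q0); print(tgt,o.x,o.cost,"elbow",fk(o.x,K)[2],"wrist",fk(o.x,K)[3])
E
```

```text
1 [0.273 0.42  0.569 0.28  0.112 0.066 1.083] 0.0005084284315634116
[ 0.499 -0.085  0.024] [ 0.499 -0.085  0.024] [ 0.47   0.025 -0.882] [ 0.47   0.025 -0.882] elbow [0.037 0.109 0.692] wrist [ 0.368 -0.092  0.27 ]
(0.429, -0.198, 0.03) [-0.92  -0.128  2.388  0.649  0.699 -2.91 ] 4.44509558373526e-23 elbow [0.057 0.111 0.689] wrist [ 0.298 -0.205  0.277]
(0.429, -0.198, 0.13) [-0.92  -0.37   2.351  0.505  0.934 -2.703] 1.3831818378174915e-20 elbow [-0.003  0.189  0.664] wrist [ 0.298 -0.205  0.377]
(0.44, -0.185, 0.03) [-0.871 -0.122  2.382  0.644  0.676 -2.864] 5.909744676842551e-25 elbow [0.053 0.111 0.69 ] wrist [ 0.309 -0.192  0.277]
(0.449, -0.185, 0.03) [-0.852 -0.1    2.363  0.643  0.665 -2.847] 3.2263439197483886e-25 elbow [0.057 0.106 0.691] wrist [ 0.318 -0.192  0.277]
(0.46, -0.15, 0.15) [-0.76  -0.396  2.33   0.449  0.908 -2.509] 2.5392518586754412e-20 elbow [-0.04   0.193  0.66 ] wrist [ 0.329 -0.157  0.397]
```

The model fits to 0.5 mm. With this orientation, joint 6 would need -2.9 at the tray, past its limit. A +12° turn about the tool axis while holding brings it in range and tilts the foot by only about 5.6°, and its flat base settles on release. Gripping and lifting.

Call:
{"api": "send_rows", "payload": {"steps": "4.5 0 0 0 0;3 0 0 0 0;3 0 0 0 0;3 0 0 0 0;3 0 0 0 0;3 0 0 0 0;3 0 0 0 0", "grip_force": 20}}

```text
time_s: 28.15
eef_pos: [0.5001, -0.0873, 0.0256]
ee_rot: [0.858, 0.029, 0.514, -0.005]
ft_force: [-4.1, 1.5, 7.1]
gripper_width: 0.473
```

Call:
{"api": "send_rows", "payload": {"steps": "3 0 0 0 0;3 -3 0 0 0;3 -7 0 0 0;3 -11 0 0 0;3 -12 0 0 0;3 -12 0 0 0"}}

```text
time_s: 28.75
eef_pos: [0.4436, -0.0909, 0.1328]
ee_rot: [0.858, 0.028, 0.512, -0.006]
ft_force: [0.5, -0.9, -1.5]
gripper_width: 0.475
```

Run:
```python
from h import *
show((.45,-.15,.14))
```

```text
t 28.75 pos [ 0.444 -0.091  0.133] q [-0.654 -0.51   2.438  0.412  0.863 -2.389] w 0.475 F [ 0.486 -0.902 -1.482]
x [ 0.475  0.019 -0.88 ] y [0.039 0.998 0.042] z [ 0.879 -0.055  0.474]
shift cm [-0.438 -5.844  1.227]
```

Call:
{"api": "send_rows", "payload": {"steps": "3 -0.4 -2 0.5 4;3 -0.4 -4 1 8;3 -0.4 -5.8 1.2 12;3 -0.4 -5.8 1.2 12;3 -0.4 -5.8 1.2 12"}}

```text
time_s: 29.25
eef_pos: [0.4489, -0.1478, 0.1354]
ee_rot: [0.849, 0.119, 0.512, -0.058]
ft_force: [-0.5, 0.1, -1.1]
gripper_width: 0.478
```

Run:
```python
from kin import *
show((.429,-.192,.10))
s=arm.state(); Rt=rot(s); q0=s["q"]; M=fk(q0,K)[1]; A=M.T@Rt
for tgt in [(.429,-.192,.10),(.429,-.192,.032)]:
    f=lambda q:np.r_[(fk(q,K)[0]-tgt)*5,(fk(q,K)[1]@A-Rt).ravel()]
    o=least_squares(f,q0); print(tgt,o.x,o.cost)
print("in-tool vec for -z 6.8cm",Rt.T@[0,0,-6.8])
```

```text
t 29.25 pos [ 0.449 -0.148  0.135] q [-0.778 -0.409  2.367  0.461  0.893 -2.329] w 0.478 F [-0.532  0.125 -1.068]
x [ 0.469  0.024 -0.883] y [0.22  0.965 0.144] z [ 0.855 -0.262  0.448]
shift cm [ 2.087 -5.209 -2.128]
(0.429, -0.192, 0.1) [-0.908 -0.319  2.378  0.532  0.861 -2.526] 3.1845793298239804e-30
(0.429, -0.192, 0.032) [-0.908 -0.144  2.396  0.641  0.699 -2.679] 2.554639949196934e-22
in-tool vec for -z 6.8cm [ 6.002 -0.977 -3.043]
```

Call:
{"api": "send_rows", "payload": {"steps": "3 0.7 -2.5 -0.8 0;3 1.6 -4.5 -1.6 0;3 2.1 -5.2 -2.1 0;3 2.1 -5.2 -2.1 0;3 2.1 -5.2 -2.1 0"}}

```text
time_s: 29.75
eef_pos: [0.4299, -0.1917, 0.1013]
ee_rot: [0.849, 0.119, 0.511, -0.058]
ft_force: [-0.5, 0.4, -0.9]
gripper_width: 0.475
```

Call:
{"api": "send_rows", "payload": {"steps": "3 2 -0.3 -1 0;3 4 -0.6 -2 0;3 4.9 -0.8 -2.5 0;3 5.5 -0.9 -2.8 0;3 5.5 -0.9 -2.8 0"}}

```text
time_s: 30.25
eef_pos: [0.43, -0.1923, 0.0391]
ee_rot: [0.849, 0.119, 0.511, -0.058]
ft_force: [0.2, 0.6, -1.5]
gripper_width: 0.475
```

Run:
```python
from h import *
s,R=show((.429,-.192,.032)); print(R.T@[0,0,-.5])
im=np.ascontiguousarray(arm.camera("wrist")[:,:,::-1]); cv2.imwrite("pics/w8.png",im)
```

```text
t 30.25 pos [ 0.43  -0.192  0.039] q [-0.908 -0.162  2.395  0.63   0.713 -2.664] w 0.475 F [ 0.238  0.591 -1.463]
x [ 0.471  0.023 -0.882] y [0.22  0.965 0.143] z [ 0.854 -0.261  0.449]
shift cm [ 0.574 -0.093 -0.416]
[ 0.441 -0.072 -0.225]
```

Call:
{"api": "send_rows", "payload": {"steps": "3 0.2 0 -0.1 0;3 0.4 -0.1 -0.2 0;3 0.4 -0.1 -0.2 0"}}

```text
time_s: 30.6
eef_pos: [0.4301, -0.1933, 0.0349]
ee_rot: [0.85, 0.119, 0.511, -0.058]
ft_force: [-0.6, 0.0, -0.3]
gripper_width: 0.475
```

Call:
{"api": "send_rows", "payload": {"steps": "3 0.1 0 0 0;3 0.2 0 -0.1 0;3 0.2 0 -0.1 0"}}

```text
time_s: 30.9
eef_pos: [0.4306, -0.1934, 0.0333]
ee_rot: [0.85, 0.119, 0.51, -0.059]
ft_force: [-0.5, 0.3, 4.1]
gripper_width: 0.479
```

Contact with the tray floor at 4 N. Releasing and retreating.

Call:
{"api": "send_rows", "payload": {"steps": "4.8 0 0 0 0;5.2 0 0 0 0;5.8 0 0 0 0;6.2 0 0 0 0;6.2 0 0 0 0;6.2 -1.5 0 0 0;6.2 -4 0 0 0;6.2 -8 0 0 0"}}

```text
time_s: 31.7
eef_pos: [0.3912, -0.1931, 0.102]
ee_rot: [0.848, 0.12, 0.512, -0.057]
ft_force: [0.6, -0.9, 0.9]
gripper_width: 0.66
```

Call:
{"api": "send_rows", "payload": {"steps": "7 -4 2 0 0;7 -5 6 1 0;7 -5 10 2 0;7 -5 14 2 0;7 -5 17 2 0;7 -5 17 2 0"}}

```text
time_s: 32.3
eef_pos: [0.4238, -0.0337, 0.181]
ee_rot: [0.85, 0.117, 0.51, -0.055]
ft_force: [0.2, 0.5, 0.2]
gripper_width: 0.749
```

Run:
```python
from h import *
s,R=show()
w=np.ascontiguousarray(arm.camera("wrist")[:,:,::-1]); t=np.ascontiguousarray(arm.camera("top")[:,:,::-1]); si=np.ascontiguousarray(arm.camera("side")[:,:,::-1])
a=cv2.resize(w,(480,300)); b=cv2.resize(t[150:290,210:450],(514,300),interpolation=3); c=cv2.resize(si[180:300,280:400],(300,300),interpolation=3); d=cv2.resize(t[150:220,205:285],(343,300),interpolation=3)
can=np.zeros((600,800,3),np.uint8); can[:300,:480]=a; can[:300,490:790]=c; can[300:,:450]=b[:,:450]; can[300:,455:798]=d
cv2.imwrite("pics/final.png",can)
```

```text
t 32.3 pos [ 0.424 -0.034  0.181] q [-0.532 -0.723  2.462  0.315  1.004 -1.967] w 0.749 F [0.166 0.533 0.168]
x [ 0.473  0.025 -0.881] y [0.214 0.967 0.142] z [ 0.855 -0.255  0.451]
```

View pics/final.png

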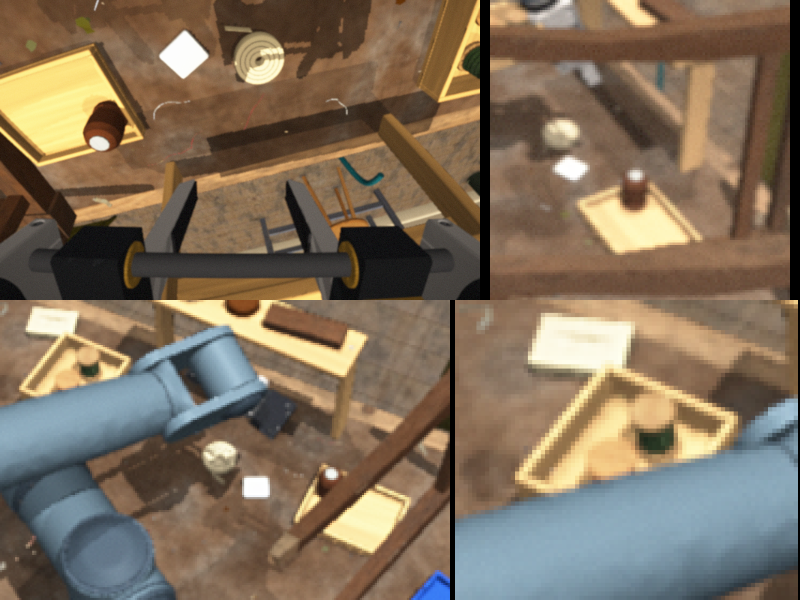

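The foot stands upright in the tray (glide at (98,143)). The tape and chalk look undisturbed, and both spool tops show in the box. A last numeric check follows.

Run:
```python
from h import *
p=arm.camera_params("wrist"); W=lambda u,v,z:onz("wrist",(u*4/3,v*4/3),z,p)
print("foot",W(98,143,.066),"base?",W(108,110,.006),"tape",W(259,57,.015),"chalk",W(184,54,.009))
print("foot side tri",*tri(ray("wrist",(98*4/3,143*4/3),p),ray("side",(280+145/2.5,180+174/2.5))))
f=343/80; g=300/70
print("green top",onz("top",(205+(656-455)/f,150+(410-300)/g),.063),"red top",onz("top",(205+(612-455)/f,150+(457-300)/g),.068))
print("card",onz("top",(205+(580-455)/f,150+(340-300)/g),.021))
```

```text
foot [ 0.418 -0.193  0.066] base? [ 0.412 -0.193  0.006] tape [0.396 0.015 0.015] chalk [ 0.37  -0.069  0.009]
foot side tri [ 0.42  -0.193  0.067] 0.004414816566221996
green top [0.474 0.323 0.063] red top [0.405 0.33  0.068]
card [0.548 0.455 0.021]
```

All positions are within limits and the bystanders are unmoved. Handing in.

```bash
python3 -c "
from plant import arm
print(arm.close_job())"
```

```text
the job is handed in; nothing more can be done
None
```

The job is handed in: both spools are in the deep box and the chair foot is in the shallow wooden tray, all standing upright and let go. It took about 32 s of the 72 s; no verdict was given.

**How it was done:** The rows only allow a turn about the tool's own axis, so I got the 28° tilt by pushing the arm against the end of its reach behind the riser. I gripped each spool by its top flange. For the foot I turned the tool 12° while holding it, to keep the last joint in range. That leaned the foot about 5°, and it settled flat when released.

**Last checks:**
- **Foot:** x +24 mm and y +49 mm in the tray frame. Its glide measures 66–67 mm high in two views, which fits it standing on the tray floor.
- **Spools:** the tops measure about +38 mm (green, smaller) and -31 mm (red, larger) along the box's x, near its y centre. I did not measure their heights after release.
- **Bystanders:** the tape measure and chalk are within about 6 mm of where they started, which is near the measuring error. So is the labelled card box behind the deep box. I took that to be the needles box; a second lettered card box nearer the robot, seen only at the start, was not rechecked.

**Disagreements and weaker checks:**
- **Red spool:** it was partly hidden by the arm in the last picture, so that check is rougher.
- **Box centre:** estimates from different views differed by about 5 mm, well within the margins.
- **First grip on the green spool:** it was about 8 mm off, so I opened and gripped again.

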